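Unclamp the brass ring and lay it in the parts tray

ROBOT

A 7-joint arm with a two-finger parallel gripper is mounted at the origin on the work surface. World frame = base frame: x ahead of the robot, y to its left, z up, the work surface at z = 0. Lengths are in m, angles in rad, forces in N, time in s.
With the tool pointing down it reaches from about 0.35 to 0.9 m from the base axis. Payload 8.1 kg.
Tool frame: the origin (TCP) lies midway between the tips of the shut fingers; the grasp point (between the pads) lies 19 mm behind it (arm.hold_point_z is the distance from the TCP to the grasp point, in m); z points along the fingers, y is the direction in which the jaws open and shut (so a half turn about z gives the same grasp; the last joint's range is limited). The gripper opens to 92 mm and grips with 3 to 60 N. Pads are 19 mm wide; open, the fingers measure 130 mm over their backs; the gripper's body (75 mm by 190 mm) begins 47 mm behind the grasp point.
Start: joints at [-0.103, 0.434, 0.025, 1.573, -0.012, 1.134, -0.075], TCP at [0.625, -0, 0.227] pointing down, gripper open.
Joint ranges: [-2.62, 2.62], [-0.44, 2.09], [-1.27, 1.32], [0.08, 2.57], [-1.32, 4.46], [0.12, 2], [-2.74, 2.74]. Speed limits (rad/s): [2.22, 2.22, 3.01, 3.01, 3.14, 3.14, 3.14].

INTERFACE

Orientations are given as a rotation vector (axis times angle).
In Python, from cell import arm gives the robot as it stands.
- The arm moves only by the shell command python3 -m pendant 'ROWS' [FORCE]. ROWS is JSON, a list of rows, each a list of 3 entries, a list of its own where there are three numbers: the shift along the tool's x, y, z in m, then the turn, a rotation vector about the tool's x, y, z in degrees, then the finger opening in m, from 0 to 0.0918. A call has 1 to 10 rows; each row shifts and turns the commanded pose from where the row before left it, along the tool's axes as they then stand; what a row does not reach is not made up. A row lasts 1/8 s, in which the tool goes at most 62.5 mm and 10.7 degrees, less where a joint would pass 70% of its speed; a pose out of reach is approached as far as the arm can. A call with a gripper value outside its range is refused whole. The fingers move at their own pace and stop on an object; FORCE is the grip in N (left out, the last holds). Time passes only in rows, so rows that do not move let the fingers close. It gives the time, the measured TCP pose, the force and the opening at its end, in the units of the state.
- arm.observe(): the state, without advancing time (a new reading comes with each control period).
- arm.get_image(name): name is "scene" or "side" or "wrist"; returns (picture, depth): 420x560x3 uint8, red, green, blue; 420x560 float32, m along the optical axis (not along the pixel's ray), 0 where there is no reading.
- arm.camera_params(name): a dict with "fovy" (degrees; the focal length in pixels is half the picture's height over the tangent of half this angle, whatever the lens; pixels are square), "cx", "cy" (the principal point, pixels), "rvec" (rotation vector, rad) and "tvec" (3), from world to camera coordinates, as OpenCV has them; the wrist camera has in their place "mount" (4x4, takes a point from camera to tool coordinates, whose origin is the TCP and whose axes are the flange's). Camera axes: x right, y down, z forward; pixel columns grow to the right and rows downward; lengths in m; the calibration is good to about 2 mm. A picture is of the moment at which its call begins: read the wrist's pose just before it. camera_params takes no time and is no camera call.
- arm.sign_off(): hands the job in, once; it reports no verdict.
Trained networks look in the newest picture that a camera, given by its name, has taken for a name from the list of things; names that differ only in an ending like _2 or _b are one class to them, and where a whole thing is asked for, a point or a joint stands for the part that bears it (a point fixed in the world has none). Each returns a list of dicts, best first, with "conf" (0 to 1); they miss things now and then, are a little off and sometimes report something else, mostly with a low value. They report only what shows in the picture. A call takes as long as a camera call. They do not tell look-alikes from the thing itself.
- arm.look_for(camera, label): "rect" ([centre column, centre row, width, height] in pixels, round what is visible of it).
- arm.masks_of(camera, label): "pixels" (420x560 bool, what is visible of it) and "rect" ([centre column, centre row, width, height] in pixels, round what is visible of it).
The state is a dict: "clock": time; "joints": joint angles; "dq": joint speeds; "joint_efforts": joint torques, N m; "position": TCP position; "ee_rot": TCP orientation; "force": force on the tool from outside, world axes, zero at the start; "ft_torque": the same for the moment, N m; "width": opening from 0.0 (shut) to 1.0 (fully open).
Only numpy, scipy, OpenCV 4.12 (cv2) and the standard library are available. Lean on these libraries where they do the work, as an engineer would, in place of code of your own. Each camera call takes 0.05 s, during which the arm holds its last target.

TASK

Two small machining fixtures stand on the watchmaker's bench, each holding a brass blank under a toggle clamp. Release the clamp that holds the round ring by pulling its upright handle back over centre, away from the ring, until it is fully open; then lift the ring off and set it down flat in the steel tray without dropping it. Leave the fixture with the square blank clamped as it is.

Things in the scene. Friction and masses are not known exactly. Their poses are not given: they have to be found in the camera images.
- ring: Round brass ring blank, outer diameter 50 mm, bore 22 mm, 20 mm tall, about 270 g; origin at the centre of its underside, z up. Starts flat on the fixture's pedestal, underside 42 mm above the bench, over a loose spigot 18 mm wide, 5 mm high: lift it straight up. While the clamp is shut its pad stands 1 mm above the ring's rim on the handle side.
- fixture_a: Fixed steel fixture holding the ring: base plate 200 (x) x 80 x 12 mm, origin under its centre, z up, x from clamp to ring. Ring on a pedestal 36 mm wide, 30 mm high at x = 55 mm. Clamp arm pivots at x = -30 mm, 75 mm high; it swings up as the handle goes over, its tip passing 160 mm above the bench at most, and open it stands upright at x < 0, clear of the ring.
- grip_a (a point): On the axis of the ring clamp's handle, a black sleeve 22 mm thick and 75 mm long, 15 mm below its top, 110 mm from its pivot (fixture x = -48 mm, 75 mm high). Shut: leans 20 degrees to the ring, point 178 mm high, axes as the fixture's. A push of 2 N to -x swings it 86 degrees to its stop; 30 degrees past upright it falls fully open by itself and stays, point 120 mm high.
- tray: Open rectangular tray of bare steel, 200 mm (x) by 160 mm (y) outside, walls 4 mm thick and 22 mm high, inner floor 4 mm above the bench; fixed; origin at the centre of its underside, z up.
- grip_b (a point): The same handle point on the bystander fixture of the same build, whose clamp holds a square 50 x 50 x 20 mm brass blank with a round bore. To be left alone. Shut; its x axis points to the square blank.
Not all that is in view belongs to the job. What is shaped like the ring but blue or turquoise is not meant. Leave any green look-alike of the fixture_a alone.

How it is judged:
On the way:
1. the ring's clamp is swung open while the ring still sits in its fixture (height (world z) of grip_a below 0.14 m and distance of ring from where it was at the start of the episode below 0.015 m), for 0.2 s.
At the end, for the whole second after the job is handed in: The ring lies flat (within 10 degrees) and at rest on the floor of the tray, its underside within 8 mm of the tray floor and its centre within the walls; its clamp is still open (handle point below 145 mm) (x of ring in the frame of tray between -0.085 and 0.085 m and y of ring in the frame of tray between -0.065 and 0.065 m and z of ring in the frame of tray below 0.012 m and angle between ring's own z axis and vertical below 0.17 rad and linear speed of ring below 0.02 m/s and height (world z) of grip_a below 0.145 m); the robot touches nothing.
It fails at once if the handle of the fixture with the square blank is moved by more than 30 mm (distance of grip_b from where it was at the start of the episode above 0.03 m).
It fails at once if the ring is dropped or thrown: it moves faster than 0.7 m/s while no finger touches it (a fall of more than about 25 mm) (linear speed of ring above 0.7 m/s and contact force between the fingers and ring below 0.05 N).
It also fails if it takes over 54 s, if anything falls off the work surface, if the arm or the gripper's body presses on something with over 40 N, if the wrist force passes 120 N, or if a joint passes its speed limit or range.

## Working session

There is one attempt and no reset: what is moved stays moved. The work goes in short steps, Python scripts to look and compute and a shell command to move; the robot and the scene stay as the last step left them, time stands still between calls to the robot, and variables do not carry over. Pictures are saved under pics/ and viewed, and the job is handed in when it is done.

```bash
mkdir -p pics; ls; cat > h.py <<'E'
import numpy as np, cv2
from cell import arm
from scipy.spatial.transform import Rotation as R
def snap(n,tag):
    s=arm.observe(); im,d=arm.get_image(n)
    cv2.imwrite(f'pics/{tag}.png',im[:,:,::-1]); np.savez(f'{tag}.npz',im=im,d=d,pos=s['position'],rot=s['ee_rot'])
    return im,d,s
def cloud(n,d,s):
    p=arm.camera_params(n); H,W=d.shape
    f=H/2/np.tan(np.radians(p['fovy'])/2)
    v,u=np.mgrid[:H,:W]
    c=np.stack([(u-p['cx'])/f*d,(v-p['cy'])/f*d,d],-1)
    if 'mount' in p:
        M=np.array(p['mount']); t=c@M[:3,:3].T+M[:3,3]
        return t@R.from_rotvec(s['ee_rot']).as_matrix().T+np.array(s['position'])
    Rm=R.from_rotvec(p['rvec']).as_matrix()
    return (c-np.array(p['tvec']))@Rm
E
python3 - <<'E'
from h import *
for n in ['scene','side','wrist']:
    im,d,s=snap(n,n+'0')
    for l in ['ring','fixture_a','tray','grip_a']:
        print(n,l,[(np.round(r['rect']).tolist(),round(r['conf'],2)) for r in arm.look_for(n,l)])
print(arm.observe())
print({n:arm.camera_params(n) for n in ['scene','side','wrist']})
E
```

```text
pics
scene ring [([335.0, 301.0, 22.0, 28.0], 0.85), ([286.0, 284.0, 23.0, 23.0], 0.81), ([242.0, 303.0, 25.0, 22.0], 0.57)]
scene fixture_a [([283.0, 268.0, 46.0, 91.0], 0.88), ([379.0, 164.0, 34.0, 90.0], 0.81)]
scene tray [([164.0, 268.0, 79.0, 81.0], 0.82)]
scene grip_a [([398.0, 205.0, 32.0, 30.0], 0.93)]
side ring [([231.0, 201.0, 18.0, 16.0], 0.77), ([196.0, 232.0, 19.0, 19.0], 0.53)]
side fixture_a [([249.0, 211.0, 82.0, 94.0], 0.88), ([233.0, 367.0, 87.0, 107.0], 0.79)]
side tray [([336.0, 193.0, 96.0, 57.0], 0.93)]
side grip_a [([236.0, 353.0, 22.0, 77.0], 0.91), ([255.0, 191.0, 22.0, 55.0], 0.72), ([165.0, 252.0, 35.0, 59.0], 0.58)]
wrist ring [([268.0, 259.0, 41.0, 42.0], 0.82), ([250.0, 186.0, 48.0, 49.0], 0.65), ([275.0, 80.0, 50.0, 52.0], 0.63)]
wrist fixture_a []
wrist tray [([198.0, 342.0, 120.0, 41.0], 0.75)]
wrist grip_a [([130.0, 218.0, 40.0, 66.0], 0.68)]
{'clock': 0.75, 'joints': array([-0.10261738,  0.4344565 ,  0.02500661,  1.5731949 , -0.01159053,
        1.13399959, -0.07510328]), 'dq': array([-0.00060428,  0.00232666,  0.00144205, -0.00060099,  0.00032783,

[... 610 characters left out ...]
605]), 'tvec': array([-0.03575726, -0.24779253,  1.28724154])}, 'side': {'fovy': 47.36298905877467, 'cx': 273.5486345177992, 'cy': 211.91695818259723, 'rvec': array([ 0.98342344, -2.36150776,  1.18718829]), 'tvec': array([0.32450613, 0.28458159, 0.8301799 ])}, 'wrist': {'fovy': 61.41909934791612, 'cx': 278.7359232424494, 'cy': 204.64305949017128, 'mount': array([[ 6.11510810e-04, -9.60065915e-01, -2.79773237e-01,
         7.64168839e-02],
       [ 9.99999697e-01,  7.22030406e-04, -2.91972736e-04,
         1.19012750e-03],
       [ 4.82317856e-04, -2.79772973e-01,  9.60066066e-01,
        -1.56487283e-01],
       [ 0.00000000e+00,  0.00000000e+00,  0.00000000e+00,
         1.00000000e+00]])}}
```

View pics/scene0.png

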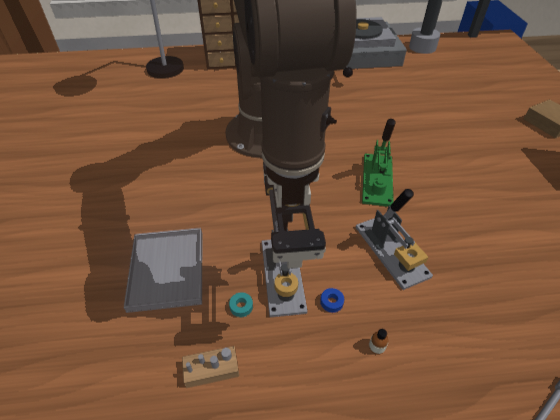

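View pics/side0.png

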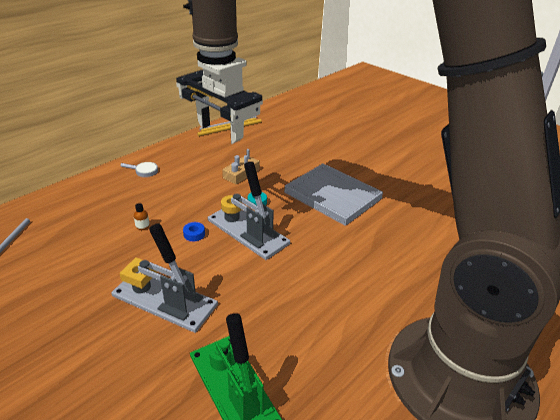

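View pics/wrist0.png

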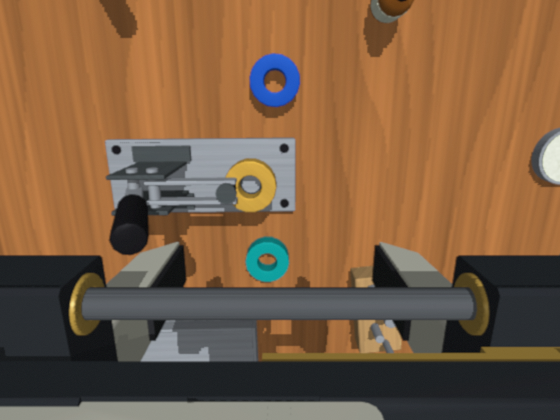

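Scene view: the steel fixture with the round gold ring is at (286,284), the one with the square blank at (411,255) and the green look-alike at (379,178). The loose teal ring (242,303) and blue ring (332,300) are decoys, and the tray is at (165,268). In the wrist view the target ring is at (250,186) and its handle top at (130,235). Next I'll measure these and enlarge the target.

```bash
cat > m.py <<'E'
from h import *
def ld(n):
    z=np.load(n+'0.npz'); s={'position':z['pos'],'ee_rot':z['rot']}
    return z['im'],z['d'],cloud(n,z['d'],s)
E
python3 - <<'E'
from m import *
im,d,P=ld('wrist')
c=cv2.resize(im[110:290,80:330],(750,540),interpolation=cv2.INTER_CUBIC); cv2.imwrite('pics/crop0.png',c[:,:,::-1])
hsv=cv2.cvtColor(im,cv2.COLOR_RGB2HSV)
m=(hsv[...,0]>15)&(hsv[...,0]<32)&(hsv[...,1]>150)&(hsv[...,2]>120)
m[:150]=0;m[225:]=0
q=P[m]; print('z hist',np.percentile(q[:,2],[1,10,50,90,99]))
t=q[abs(q[:,2]-.062)<.006]
print(len(q),len(t),t.min(0),t.max(0))
(cx,cy),r=cv2.minEnclosingCircle(t[:,:2].astype(np.float32)); print('circ',cx,cy,r)
# plate
pl=np.zeros(m.shape,bool); pl[120:230,90:310]=1
z=P[...,2]; pp=(abs(z-.012)<.005)&pl&(hsv[...,1]<80)
mm=pp.astype(np.uint8)
k=P[pp][:,:2]; rc=cv2.minAreaRect((k*1000).astype(np.float32)); print('plate rect mm',rc)
# black handle
b=(im.max(-1)<50)&pl
b2=np.zeros_like(b); b2[180:260,100:160]=1
b=(im.max(-1)<45)&b2&(z>.09)
print('handle',b.sum(),P[b].min(0),P[b].max(0),np.median(P[b],0))
for n in ['scene','side']:
    i2,d2,Q=ld(n)
    r=arm.masks_of(n,'tray')
    for x in r[:1]:
        k=Q[x['pixels']&(d2>0)]; print(n,'tray',x['conf'],np.percentile(k,[1,50,99],axis=0)); 
        print(cv2.minAreaRect((k[:,:2]*1000).astype(np.float32)))
    for x in arm.masks_of(n,'grip_a'):
        k=Q[x['pixels']&(d2>0)]; print(n,'grip',x['rect'],x['conf'],np.percentile(k,[2,50,98],axis=0).round(3).tolist())
    for x in arm.masks_of(n,'ring'):
        k=Q[x['pixels']&(d2>0)]; print(n,'ring',x['rect'],x['conf'],np.percentile(k,[2,50,98],axis=0).round(3).tolist())
E
```

```text
z hist [0.04579257 0.05834288 0.06027184 0.06119045 0.06195525]
1459 1365 [ 0.57795455 -0.02454076  0.05606262] [0.62257668 0.02461875 0.06268333]
circ 0.5990179777145386 -9.919051080942154e-05 0.02491089329123497
plate rect mm ((543.1908569335938, -0.4804229736328125), (198.80152893066406, 79.72333526611328), 0.5594020485877991)
handle 1746 [ 0.51107247 -0.01020273  0.12118214] [0.62618946 0.07638664 0.38319756] [0.53538396 0.00521516 0.18732385]
scene grip [397.5, 204.4, 31.7, 29.4] 0.83 [[0.438, 0.245, 0.073], [0.489, 0.252, 0.156], [0.505, 0.271, 0.193]]
scene grip [389.6, 131.9, 9.7, 27.9] 0.77 [[0.224, 0.289, 0.102], [0.246, 0.298, 0.163], [0.258, 0.308, 0.193]]
scene ring [288.6, 285.6, 18.7, 23.2] 0.79 [[0.584, -0.024, 0.028], [0.607, -0.003, 0.06], [0.624, 0.02, 0.064]]
scene ring [240.7, 304.3, 22.5, 22.0] 0.79 [[0.593, -0.121, 0.002], [0.618, -0.099, 0.018], [0.638, -0.076, 0.021]]
scene ring [333.9, 300.1, 28.3, 27.0] 0.77 [[0.599, 0.072, -0.002], [0.625, 0.095, 0.018], [0.647, 0.12, 0.021]]
side tray 0.87 [[ 0.39844803 -0.3441454   0.00151965]
 [ 0.49666242 -0.26683691  0.00644097]
 [ 0.59851983 -0.18247674  0.02476873]]
((507.67840576171875, -264.08502197265625), (228.323974609375, 178.80577087402344), 5.155954837799072)
side grip [238.1, 353.1, 24.2, 78.1] 0.72 [[0.203, 0.198, 0.001], [0.23, 0.307, 0.153], [0.359, 0.315, 0.195]]
side grip [254.6, 190.8, 24.1, 55.3] 0.65 [[0.492, -0.004, 0.083], [0.515, 0.003, 0.149], [0.535, 0.01, 0.195]]
side grip [166.8, 252.4, 34.4, 63.9] 0.63 [[0.452, 0.174, 0.003], [0.474, 0.258, 0.152], [0.609, 0.271, 0.195]]
side ring [194.4, 234.1, 20.1, 15.9] 0.85 [[0.597, 0.077, 0.005], [0.614, 0.101, 0.02], [0.639, 0.121, 0.024]]
side ring [231.6, 201.0, 19.5, 17.0] 0.63 [[0.574, -0.009, 0.044], [0.593, 0.012, 0.06], [0.621, 0.024, 0.067]]
side ring [258.9, 202.1, 17.3, 18.1] 0.47 [[0.505, -0.138, 0.001], [0.605, -0.1, 0.021], [0.63, -0.01, 0.105]]
```

View pics/crop0.png

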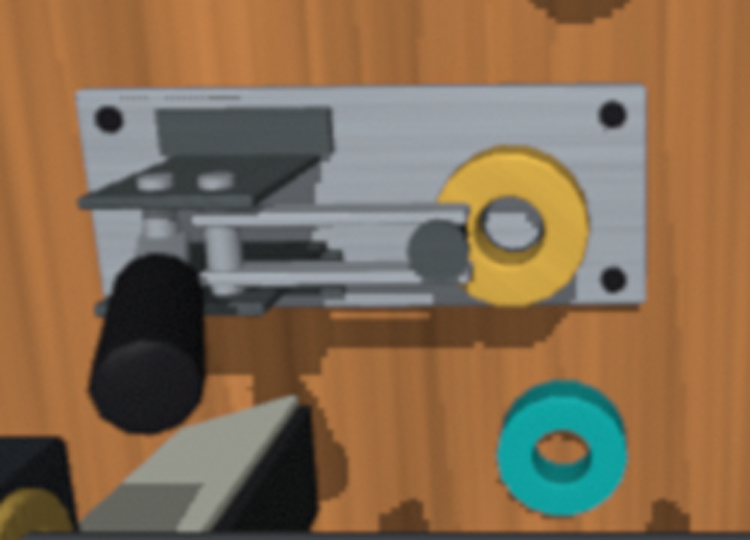

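The crop confirms the target: the round gold ring on the grey fixture, with its pad over the rim on the handle side. It measures (0.599, 0.000) with its top at 0.061, which agrees with the plate centre (0.543, 0) plus 55 mm. The handle top reads about (0.535, 0, 0.193), as it should. The tray is centred near (0.498, -0.263).

I'll shut the fingers, lower the tip to z≈0.172 (above the arm's 160 mm sweep) and push towards -x, which is tool -y.

```bash
python3 -m pendant '[[[0,0,0],[0,0,0],0],[[0,0,0],[0,0,0],0],[[0,0,0.015],[0,0,0],0],[[0,0,0.02],[0,0,0],0],[[0,0,0.02],[0,0,0],0],[[0,-0.02,0],[0,0,0],0],[[0,-0.02,0],[0,0,0],0],[[0,0,0],[0,0,0],0]]' 20
python3 - <<'E'
from h import *
snap('side','side1'); print(arm.observe()['position'],arm.observe()['force'])
E
```

```text
clock: 2.05
position: [0.5836, -0.0001, 0.1709]
ee_rot: [-2.221, -2.221, 0.002]
force: [1.0, -0.8, 0.3]
width: 0.173
[ 5.84698759e-01 -2.05338383e-05  1.71221386e-01] [ 0.26170316 -0.48519893  0.42242401]
```

View pics/side1.png

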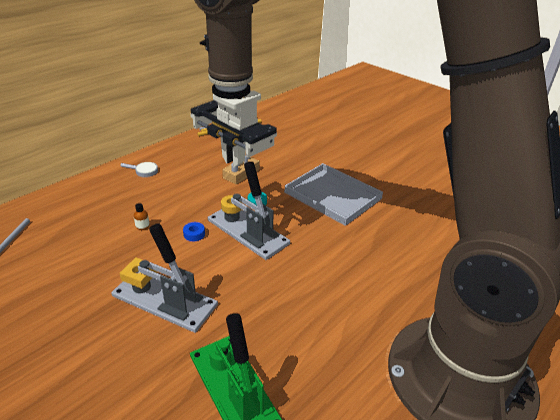

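The fingers, nearly shut at about (235,165), are behind the handle at (252,178) on its ring side and level with its top. I'll push in steps.

```bash
python3 -m pendant '[[[0,-0.012,0],[0,0,0],0],[[0,-0.012,0],[0,0,0],0],[[0,-0.015,0],[0,0,0],0],[[0,-0.015,0],[0,0,0],0],[[0,-0.015,0],[0,0,0],0]]'
python3 - <<'E'
from h import *
snap('side','side2'); print(arm.observe()['position'],arm.observe()['force'])
E
```

```text
clock: 2.72
position: [0.5147, -0.0, 0.1718]
ee_rot: [-2.221, -2.221, 0.0]
force: [0.2, 0.3, 0.1]
width: 0.005
[ 5.12627234e-01 -1.45140453e-04  1.71540279e-01] [-1.98988285 -0.39746925 -0.78535632]
```

View pics/side2.png

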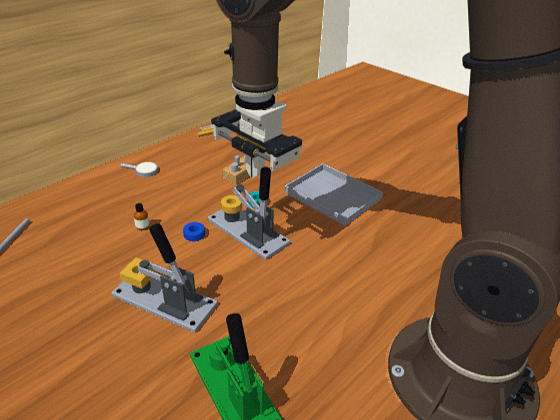

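The handle at (265,185) is roughly upright, the clamp arm at (242,193) is rising clear of the ring, and the ring is still seated. I'll keep pushing.

```bash
python3 -m pendant '[[[0,-0.015,0],[0,0,0],0],[[0,-0.015,0],[0,0,0],0],[[0,-0.015,0],[0,0,0],0],[[0,-0.015,0],[0,0,0],0],[[0,-0.012,0],[0,0,0],0],[[0,0,0],[0,0,0],0],[[0,0,0],[0,0,0],0],[[0,0,0],[0,0,0],0]]'
python3 - <<'E'
from h import *
snap('side','side3'); print(arm.observe()['position'],arm.observe()['force'])
E
```

```text
clock: 3.78
position: [0.4445, 0.0, 0.1717]
ee_rot: [2.221, 2.221, 0.0]
force: [0.3, 0.5, -0.7]
width: 0.006
[4.44467766e-01 4.58379189e-06 1.71715203e-01] [-1.00411401  0.68978527  0.10551899]
```

View pics/side3.png

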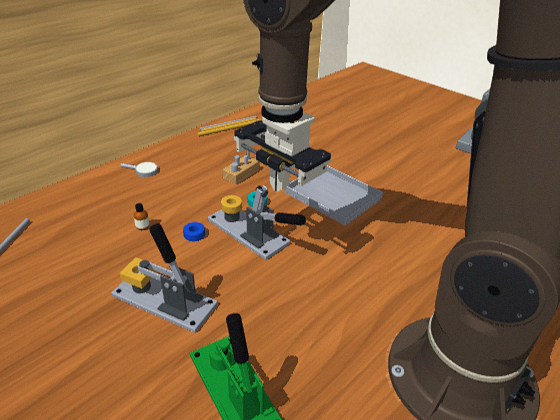

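The handle is down at (290,218), the arm stands upright at (262,195), and the ring is still on its pedestal at (231,203). Next: up, over to the ring, turn the jaws along world y with the camera on the far side, and open.

```bash
python3 -m pendant '[[[0,0,-0.04],[0,0,0],0],[[0,0,-0.04],[0,0,0],0],[[0,0.04,0],[0,0,10],0.09],[[0,0,0],[0,0,10],0.09],[[0,0,0],[0,0,10],0.09],[[0,0,0],[0,0,10],0.09],[[0,0,0],[0,0,10],0.09],[[0,0,0],[0,0,10],0.09],[[0,0,0],[0,0,10],0.09],[[0,0,0],[0,0,10],0.09]]'
python3 -m pendant '[[[0,0,0],[0,0,10],0.09],[[0.03,0,0],[0,0,0],0.09],[[0.03,0,0],[0,0,0],0.09],[[0,0,0],[0,0,0],0.09],[[0,0,0],[0,0,0],0.09]]'
python3 - <<'E'
from h import *
im,d,s=snap('wrist','wrist4'); P=cloud('wrist',d,s); print(s['position'],R.from_rotvec(s['ee_rot']).as_matrix().round(3))
hsv=cv2.cvtColor(im,cv2.COLOR_RGB2HSV)
m=(hsv[...,0]>15)&(hsv[...,0]<32)&(hsv[...,1]>150)&(hsv[...,2]>120)&(abs(P[...,2]-.062)<.005)&(abs(P[...,1])<.05)
q=P[m];print(len(q),q.min(0),q.max(0),cv2.minEnclosingCircle(q[:,:2].astype(np.float32)))
for x in arm.masks_of('wrist','grip_a'):
    k=P[x['pixels']&(d>0)]; print('grip',x['rect'],x['conf'],np.percentile(k,[2,50,98],axis=0).round(3).tolist())
E
```

```text
clock: 5.08
position: [0.4842, -0.0, 0.2516]
ee_rot: [3.13, 0.265, -0.0]
force: [0.3, -0.7, -0.5]
width: 0.827
clock: 5.7
position: [0.5435, -0.0001, 0.2513]
ee_rot: [3.141, -0.0, -0.002]
force: [-0.1, 0.1, 0.1]
width: 0.976
[ 5.43468455e-01 -1.09884843e-04  2.51331773e-01] [[ 1.    -0.    -0.001]
 [-0.    -1.    -0.   ]
 [-0.001  0.    -1.   ]]
1555 [ 0.57506005 -0.02365252  0.05713894] [0.62212666 0.0226836  0.06316389] ((0.5985978841781616, -0.0005599091527983546), 0.023987794294953346)
grip [283.4, 288.1, 22.5, 125.6] 0.67 [[0.394, -0.012, 0.08], [0.412, -0.002, 0.12], [0.499, 0.008, 0.129]]
```

View pics/wrist4.png

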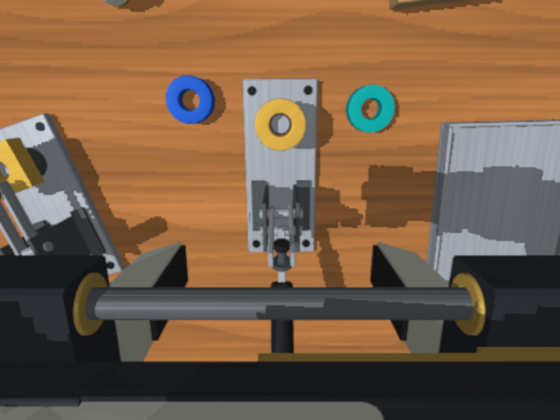

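The ring at (280,124) is clear of the clamp and measures (0.5986, -0.0005). The handle point is about 0.12 high, so the clamp is fully open. The loose blue (190,99) and teal (371,108) rings lie outside the jaw span. I'll move over the ring and go down to TCP z≈0.043, level with the ring's underside so the ring can later be set down on the tray floor.

```bash
python3 -m pendant '[[[0.03,0,0],[0,0,0],0.09],[[0.025,0,0],[0,0,0],0.09],[[0,0,0.04],[0,0,0],0.09],[[0,0,0.04],[0,0,0],0.09],[[0,0,0.04],[0,0,0],0.09],[[0,0,0.03],[0,0,0],0.09],[[0,0,0.02],[0,0,0],0.09],[[0,0,0.02],[0,0,0],0.09],[[0,0,0.018],[0,0,0],0.09],[[0,0,0],[0,0,0],0.09]]' 30
python3 - <<'E'
from h import *
snap('scene','scene5');snap('wrist','wrist5'); print(arm.observe()['position'],arm.observe()['force'])
E
```

```text
clock: 7.05
position: [0.5978, -0.0, 0.0427]
ee_rot: [3.141, -0.0, -0.004]
force: [-0.4, 0.7, -0.1]
width: 0.983
[ 5.99226286e-01 -6.20525687e-05  4.42085266e-02] [-0.7450168  -0.20823973 -0.19211523]
```

View pics/wrist5.png

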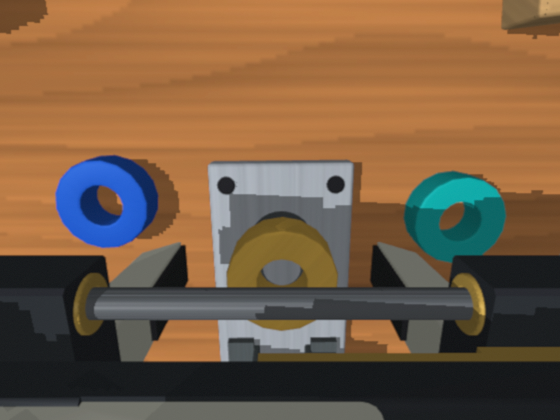

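The ring at (281,275) sits centred between the open fingers, with nothing in contact. Closing at 30 N.

```bash
python3 -m pendant '[[[0,0,0],[0,0,0],0.04],[[0,0,0],[0,0,0],0.04],[[0,0,0],[0,0,0],0.04],[[0,0,0],[0,0,0],0.04],[[0,0,0],[0,0,0],0.04],[[0,0,0],[0,0,0],0.04]]' 30
python3 -m pendant '[[[0,0,-0.004],[0,0,0],0.04],[[0,0,-0.008],[0,0,0],0.04],[[0,0,-0.01],[0,0,0],0.04],[[0,0,-0.02],[0,0,0],0.04],[[0,0,0],[0,0,0],0.04]]'
python3 - <<'E'
from h import *
snap('wrist','wrist6');snap('side','side6'); print(arm.observe()['position'],arm.observe()['force'],arm.observe()['width'])
E
```

```text
clock: 7.9
position: [0.5991, -0.0002, 0.0438]
ee_rot: [3.141, -0.0, 0.0]
force: [-0.2, -0.5, 2.0]
width: 0.542
clock: 8.52
position: [0.6004, 0.0, 0.0876]
ee_rot: [-3.141, 0.0, -0.006]
force: [-0.1, 0.3, -2.5]
width: 0.54
[5.99016478e-01 5.51021203e-05 8.57839844e-02] [ 0.07248098  0.00360833 -1.99501929] 0.5411299233204773
```

View pics/wrist6.png

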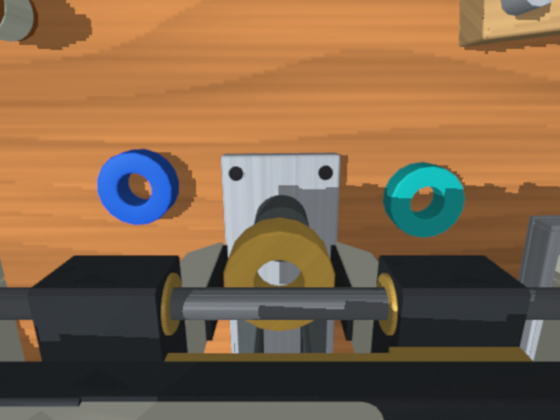

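View pics/side6.png

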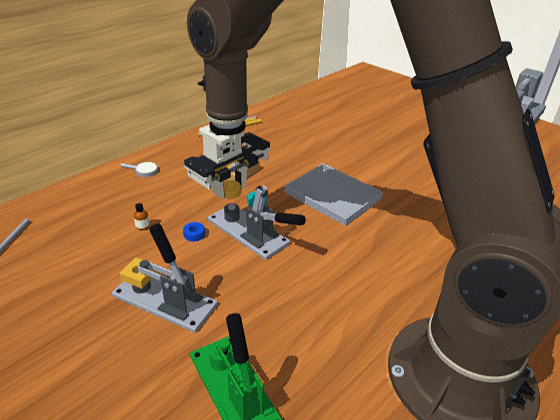

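The ring is held: the opening is 49.8 mm, the load about 2.5 N, the pedestal (231,212) is empty and the clamp is still open. Moving to the tray.

```bash
python3 -m pendant '[[[0,0,-0.025],[0,0,0],0.04],[[0,0,-0.02],[0,0,0],0.04],[[-0.01,0.025,0],[0,0,0],0.04],[[-0.013,0.035,0],[0,0,0],0.04],[[-0.013,0.035,0],[0,0,0],0.04],[[-0.013,0.035,0],[0,0,0],0.04],[[-0.013,0.035,0],[0,0,0],0.04],[[-0.013,0.035,0],[0,0,0],0.04],[[-0.013,0.035,0],[0,0,0],0.04],[[-0.013,0.028,0],[0,0,0],0.04]]'
python3 -m pendant '[[[0,0,0],[0,0,0],0.04],[[0,0,0],[0,0,0],0.04]]'
python3 - <<'E'
from h import *
im,d,s=snap('wrist','wrist7'); P=cloud('wrist',d,s); print(s['position'],s['force'],s['width'])
i2,d2,s2=snap('side','side7');Q=cloud('side',d2,s2)
for n,C,dd in [('wrist',P,d),('side',Q,d2)]:
    for x in arm.masks_of(n,'tray')[:1]:
        k=C[x['pixels']&(dd>0)]; k=k[(k[:,2]<.03)]
        print(n,x['conf'],np.percentile(k,[1,50,99],axis=0).round(4).tolist())
        f=k[abs(k[:,2]-.004)<.004]; print('floor',np.median(f,0))
E
```

```text
clock: 9.88
position: [0.4968, -0.2644, 0.1299]
ee_rot: [-3.142, 0.002, 0.002]
force: [-0.2, -0.5, -3.0]
width: 0.54
clock: 10.12
position: [0.4979, -0.2623, 0.1301]
ee_rot: [-3.141, -0.0, 0.001]
force: [-0.4, 0.9, -3.4]
width: 0.542
[ 0.49794069 -0.26225017  0.13012646] [-0.4349543   0.85977753 -3.38963684] 0.542012735695524
wrist 0.87 [[0.429, -0.3418, 0.0009], [0.5375, -0.2645, 0.0026], [0.5985, -0.1851, 0.0211]]
floor [ 0.53480077 -0.26420378  0.0025188 ]
side 0.96 [[0.3985, -0.3455, 0.0015], [0.4972, -0.266, 0.0065], [0.5986, -0.1822, 0.0247]]
floor [ 0.49814001 -0.26838679  0.00543427]
```

View pics/wrist7.png

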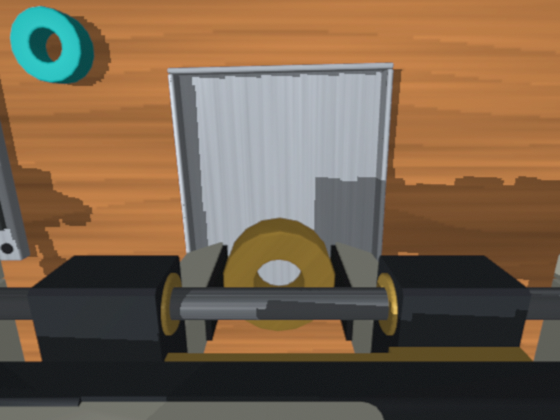

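View pics/side7.png

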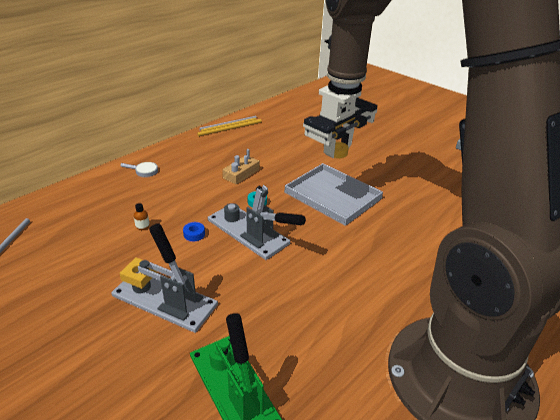

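The ring hangs centred over the tray (wrist view: tray columns 170–390, ring at (280,275)). Going down, slowly at the end.

```bash
python3 -m pendant '[[[0,0,0.03],[0,0,0],0.04],[[0,0,0.03],[0,0,0],0.04],[[0,0,0.025],[0,0,0],0.04],[[0,0,0.015],[0,0,0],0.04],[[0,0,0.01],[0,0,0],0.04],[[0,0,0.006],[0,0,0],0.04],[[0,0,0.004],[0,0,0],0.04],[[0,0,0],[0,0,0],0.04],[[0,0,0],[0,0,0],0.04]]'
```

```text
clock: 11.45
position: [0.4982, -0.2632, 0.0111]
ee_rot: [3.141, -0.0, 0.001]
force: [0.4, 0.1, -3.2]
width: 0.544
```

```bash
python3 -m pendant '[[[0,0,0.002],[0,0,0],0.04],[[0,0,0.001],[0,0,0],0.04],[[0,0,0],[0,0,0],0.04]]'; python3 -m pendant '[[[0,0,0.001],[0,0,0],0.04],[[0,0,0],[0,0,0],0.04]]'
```

```text
clock: 11.82
position: [0.4979, -0.263, 0.0077]
ee_rot: [-3.142, 0.0, 0.0]
force: [-0.3, 0.1, -2.5]
width: 0.538
clock: 12.08
position: [0.4979, -0.263, 0.0067]
ee_rot: [-3.142, 0.0, 0.0]
force: [0.1, -0.6, -3.2]
width: 0.541
```

```bash
python3 -m pendant '[[[0,0,0.001],[0,0,0],0.04],[[0,0,0],[0,0,0],0.04]]'; python3 - <<'E'
from h import *
im,d,s=snap('side','side8');c=cv2.resize(im[130:240,270:400],(780,660)[:1]+(600,),interpolation=cv2.INTER_CUBIC);cv2.imwrite('pics/c8.png',c[:,:,::-1])
E
```

```text
clock: 12.32
position: [0.4981, -0.2631, 0.0058]
ee_rot: [3.142, -0.0, 0.0]
force: [0.1, -0.2, -0.7]
width: 0.542
```

View pics/c8.png

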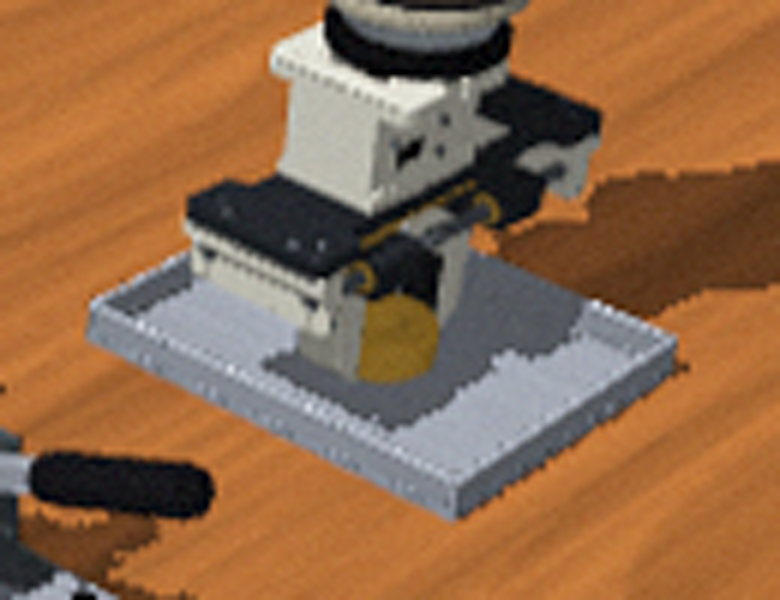

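The load fell to -0.7 N at TCP z=0.0058, the expected touchdown height, so the ring is resting on the floor. In the wrist view it sat the same in the hand as on the pedestal, so it isn't tilted. Releasing and retreating.

```bash
python3 -m pendant '[[[0,0,0],[0,0,0],0.054],[[0,0,0],[0,0,0],0.06],[[0,0,0],[0,0,0],0.07],[[0,0,0],[0,0,0],0.075],[[0,0,0],[0,0,0],0.075],[[0,0,-0.01],[0,0,0],0.075],[[0,0,-0.025],[0,0,0],0.075],[[0,0,-0.04],[0,0,0],0.075],[[0,0,-0.05],[0,0,0],0.075],[[0,0,-0.05],[0,0,0],0.075]]'
python3 -m pendant '[[[-0.04,0,-0.04],[0,0,0],0.075],[[-0.03,0,0],[0,0,0],0.075],[[0,0,0],[0,0,0],0.075],[[0,0,0],[0,0,0],0.075]]'
python3 - <<'E'
from h import *
im,d,s=snap('wrist','wrist9'); P=cloud('wrist',d,s); print(s['position'],s['force'])
hsv=cv2.cvtColor(im,cv2.COLOR_RGB2HSV)
m=(hsv[...,0]>15)&(hsv[...,0]<32)&(hsv[...,1]>150)&(hsv[...,2]>90)&(P[...,2]<.04)&(P[...,2]>.018)&(abs(P[...,1]+.263)<.07)
q=P[m];print(len(q),q.min(0),q.max(0),cv2.minEnclosingCircle(q[:,:2].astype(np.float32)))
A=np.c_[q[:,:2]-q[:,:2].mean(0),np.ones(len(q))];print('tilt/plane',np.linalg.lstsq(A,q[:,2],rcond=None)[0])
im,d2,s2=snap('side','side9');Q=cloud('side',d2,s2)
for x in arm.masks_of('side','grip_a'):
    k=Q[x['pixels']&(d2>0)]; print('grip',x['rect'],x['conf'],np.percentile(k,[2,50,98],axis=0).round(3).tolist())
E
```

```text
clock: 13.62
position: [0.4977, -0.2629, 0.183]
ee_rot: [3.141, -0.0, 0.001]
force: [0.4, -0.7, -0.7]
width: 0.815
clock: 14.12
position: [0.4285, -0.2628, 0.2212]
ee_rot: [3.142, 0.0, 0.002]
force: [0.2, -0.0, 0.8]
width: 0.822
[ 0.42849313 -0.26283791  0.22117324] [ 0.20231637 -0.02641013  0.81167109]
1512 [ 0.47429285 -0.28559629  0.01993495] [ 0.52130757 -0.23872512  0.02466695] ((0.4974677860736847, -0.2621387243270874), 0.02404037117958069)
tilt/plane [-0.00061655  0.00140059  0.02242802]
grip [239.1, 352.9, 26.4, 77.7] 0.85 [[0.203, 0.293, 0.081], [0.228, 0.308, 0.157], [0.251, 0.315, 0.195]]
grip [166.7, 252.7, 38.4, 61.2] 0.73 [[0.451, 0.158, 0.001], [0.474, 0.257, 0.147], [0.667, 0.271, 0.195]]
```

View pics/wrist9.png

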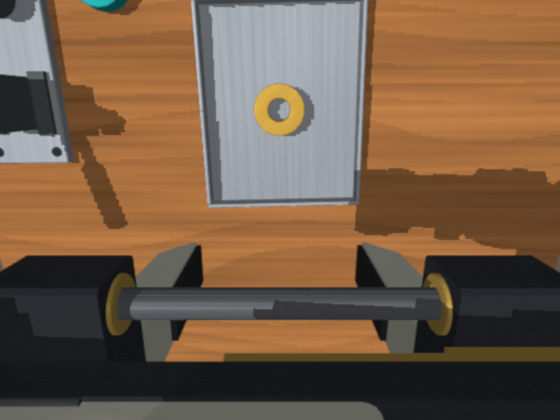

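View pics/side9.png

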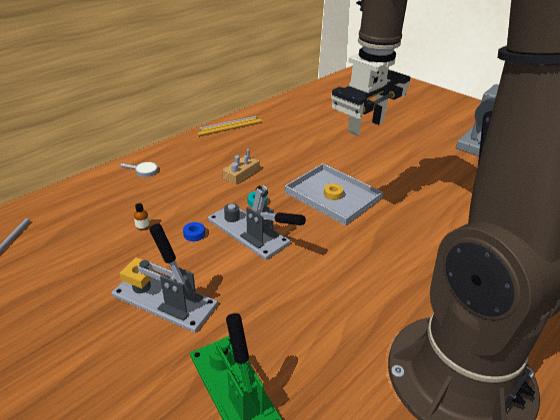

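The ring lies flat in the tray centre (wrist (279,110), side (333,190)) with its top at 0.0224 m and a fitted tilt under 0.1°. The ring clamp is open with its handle at (290,218), the square-blank fixture is untouched, and the gripper is clear of everything. Handing in.

```bash
python3 -c "
from cell import arm
print(arm.sign_off())"
```

```text
the job is handed in; nothing more can be done
None
```

The ring's clamp is fully open, and the ring lies flat in the middle of the steel tray. I handed the job in at about 14 s of the 54 s allowed; the system gives no verdict.

I pushed the handle back over centre with the shut fingers, and the ring stayed on its pedestal while the clamp opened. I then gripped the ring at 30 N with the jaws across the fixture, lifted it straight up, and lowered it until it rested on the tray floor before letting go.

**Last checks:**
- **Ring:** it is at (0.497, -0.262), within about 1 mm of the tray centre I measured. Its top reads 22.4 mm high against 24 mm expected, which is within the camera calibration. The fitted tilt is under 0.1°.
- **Ring clamp:** the handle point measured about 0.12 m high after opening, and the last side picture still shows it down. In that last picture the network did not report the open handle, so that check is by eye.
- **Square-blank fixture:** its handle reads the same position as at the start, to within about 1 mm.
- **Gripper:** it is empty and clear of everything.

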